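# Lock a lino block in the printing jig through its guard window

### The job

Push the lino printing block along its channel until it is fully home against the stop under the guard, then reach down through the window in the guard's top and press the lever's black paddle down until its foot is firmly on the block, and withdraw. Only push and press with the fingers: do not lift the block, do not touch the guard at all, and leave the tin, the bottle and the ink roller where they stand.

Things in the scene. Friction and masses are not known exactly. Their poses are not given: they have to be found in the camera images.
- jig: Fixed aluminium jig, plate 360 (x) x 150 (y) x 12 mm, from x = -210 to +150 mm of its origin, which is at table height. +x is the direction in which the block is pushed, z is up. Two guide rails, 8 mm high over the plate, run from x = -200 to +40 mm with a 76 mm wide channel between them (y = -38 to +38). The guard covers x = 0 to 145 mm. Place and yaw vary.
- stop (a point): Middle of the near face of the steel stop bar across the channel's end, at its top edge: x = 40, y = 0 mm of the jig, 30 mm above the table (the bar is 18 mm high over the plate). Axes as the jig. The block is home when its front face is against this face.
- guard: Grey sheet-metal guard fixed on the jig; same origin and axes as the jig. A box of 4 mm sheet, x = 0 to 145 mm, y = -69 to +69 mm, its flat top at 109 mm above the table; the front (x = 0) is open below 87 mm over the table so that the block can slide under. Its top has the window. It must never be touched by the robot.
- window (a point): Centre of the rectangular window in the guard's top sheet, on the top surface (109 mm above the table; at x = 55, y = 0 mm of the jig). The opening is 80 mm along jig x and 90 mm along jig y; axes as the jig.
- paddle (a point): Centre of the top face of the lever's black paddle (34 mm along jig x, 50 mm along jig y), under the window. With the lever fully up it is 94 mm above the table, about 15 mm below the guard's top; with the foot on the block about 74 mm. It stays within 3 mm of the window's centre horizontally.
- lever (a joint): Angle of the clamp lever, rad: 0 = up, grows as the paddle is pressed down. Starts at 0 to 0.05; at about 0.29 its foot rests on a block that is home (with no block it runs on to 0.36). Stiff hinge without spring: about 5 N on the paddle moves it and it stays where it is left. The hinge lies along jig y at x = 125, z = 74 mm of the jig, 70 mm from the paddle's centre.
- foot (a point): Lowest point of the lever's rubber foot, 18 mm across, on the lever's free end under the guard's front edge. It comes down on the block's top, about 15 mm in from its front face.
- block_centre (a point): Centre of the loose printing block, wood with a dark lino face, 110 (x) x 70 (y) x 22 mm high, 0.1 to 0.25 kg, flat in the channel (centre 23 mm, top 34 mm above the table), axes as the jig's. It starts 30 to 60 mm short of the stop. Home, its centre is at x = -15 mm of the jig, its rear face at x = -70 mm.
- ink_tin: Bystander: upright closed steel tin, 72 mm diameter, 65 mm high; origin at the centre of its underside.
- squeeze_bottle: Bystander: upright red plastic bottle, 60 mm diameter, 130 mm high; origin at the centre of its underside.
- brayer: Bystander: hand ink roller lying on the table, wooden handle 90 x 22 x 28 mm to -x of its origin, rubber roll 32 mm diameter x 70 mm at +55 mm; origin on the table where handle and fork meet.
There are look-alikes about, which are no part of the job. What is shaped like the part that bears block_centre but blue or red is not meant.

How it is judged:
On the way, in this order (a step that is already met when the one before it is completed fails the run):
1. the block is home against the stop (within 3 mm) while the lever is still up (x of block_centre in the frame of jig above -0.018 m and value of joint lever below 0.12 rad), for 0.2 s.
2. the lever is pressed down until its foot is on the block (value of joint lever above 0.27 rad and x of block_centre in the frame of jig above -0.018 m), for 0.2 s.
At the end, for the whole second after the job is handed in: The block lies flat within 3 mm of home against the stop, the lever is down with its foot on the block (joint 0.27 to 0.32 rad), and tin, bottle and roller are within 20 mm of where they began (all of step 2 and value of joint lever below 0.32 rad and height (world z) of block_centre below 0.027 m and distance of each of ink_tin, squeeze_bottle, brayer from where it was at the start of the episode below 0.02 m); the robot touches nothing.
It fails at once if the robot touches the guard (contact force between any of the arm, the fingers and guard above 0.3 N).
It fails at once if the block is lifted (10 mm) or tipped out of the channel (height (world z) of block_centre above 0.033 m or angle between block_centre's own z axis and vertical above 0.25 rad).
It fails at once if tin, bottle or roller is shifted more than 20 mm, lifted or knocked over (distance of any of ink_tin, squeeze_bottle, brayer from where it was at the start of the episode above 0.02 m or angle between any of ink_tin, squeeze_bottle's own z axis and vertical above 0.5 rad).
It also fails if it takes over 43 s, if anything falls off the work surface, if the arm or the gripper's body presses on something with over 40 N, if the wrist force passes 120 N, or if a joint passes its speed limit or range.

### The arm

A 6-joint arm with a two-finger parallel gripper is mounted at the origin on the work surface. World frame = base frame: x ahead of the robot, y to its left, z up, the work surface at z = 0. Lengths are in m, angles in rad, forces in N, time in s.
With the tool pointing down it reaches from about 0.325 to 0.9 m from the base axis. Payload 6.1 kg.
Tool frame: the origin (TCP) lies between the finger pads; the fingertips stand 8 mm ahead of it and the grasp point (between the pads) lies 11 mm behind it; z points along the fingers, x is the direction in which the jaws open and shut, and the axes are right-handed (so a half turn about z gives the same grasp; the last joint's range is limited). The gripper opens to 87 mm and grips with 3 to 60 N. Pads are 19 mm wide; open, the fingers measure 117 mm over their backs; the gripper's body (75 mm by 190 mm) begins 51 mm behind the grasp point.
Start: joints at [1.096, 0.22, 1.526, -0, 1.395, -0.126], TCP at [0.214, 0.587, 0.231] pointing down, gripper open.
Joint ranges: [-2.98, 2.98], [-0.91, 2.08], [0.09, 2.57], [-1.24, 4.39], [0.2, 2.65], [-2.68, 2.68]. Speed limits (rad/s): [2.57, 2.57, 3.01, 3.14, 3.14, 3.14].

### API

Orientations are given as [roll, pitch, yaw] about the fixed x, y, z axes, in that order (R = Rz(yaw) Ry(pitch) Rx(roll)).
In Python, from station import sensors, imaging, robot gives the robot as it stands. The module is installed in compiled form; this text tells all that it offers.
- The arm moves only by the shell command python3 -m crank 'ROWS' [FORCE]. ROWS is JSON, one flat list of numbers, 7 for each row, row after row: the shift along the tool's x, y, z in cm, then the turn, a rotation vector about the tool's x, y, z in degrees, then the opening, from 0 (shut) to 1 (fully open). A call has 1 to 20 rows; each row shifts and turns the pose as measured when the row begins, along the tool's axes as they then stand; what a row does not reach is not made up. A row lasts 1/12 s, in which the tool goes at most 41.7 mm and 7.16 degrees, less where a joint would pass 70% of its speed; a pose out of reach is approached as far as the arm can. A call is refused whole if a number of a shift passes 4.17 or a number of a turn 7.16, either way. A call with a gripper value outside its range is refused whole. The fingers move at their own pace and stop on an object; FORCE is the grip in N (left out, the last holds). Time passes only in rows, so rows that do not move let the fingers close. It gives the time, the measured TCP pose, the force and the opening at its end, in the units of the state.
- sensors.state(): the state, without advancing time (a new reading comes with each control period).
- imaging.camera(name): name is "side" or "top"; returns a dict with "image" (384x512x3 uint8, red, green, blue), "camera_matrix" (3x3 intrinsics, pixels), "k1" (the pictures are not rectified: a ray, as slopes to the right and down, at radius r is drawn at 1 + k1 r^2 times it, then the intrinsics apply), "view" (4x4, takes a point from world to camera coordinates). Camera axes: x right, y down, z forward; pixel columns grow to the right and rows downward; lengths in m; the calibration is good to about 2 mm. A picture is of the moment at which its call begins. There is no depth.
- robot.job_done(): hands the job in, once; it reports no verdict.
The state is a dict: "clock": time; "qpos": joint angles; "joint_vel": joint speeds; "joint_torque": joint torques, N m; "tool_pos": TCP position; "orientation": TCP orientation; "contact_force": force on the tool from outside, world axes, zero at the start; "torque": the same for the moment, N m; "finger_gap": opening from 0.0 (shut) to 1.0 (fully open).
Only numpy, scipy, OpenCV 4.12 (cv2) and the standard library are available. Lean on these libraries where they do the work, as an engineer would, in place of code of your own. Each camera call takes 0.05 s, during which the arm holds its last target.

## Working session

There is one attempt and no reset: what is moved stays moved. The work goes in short steps, Python scripts to look and compute and a shell command to move; the robot and the scene stay as the last step left them, time stands still between calls to the robot, and variables do not carry over. Pictures are saved under pics/ and viewed, and the job is handed in when it is done.

```bash
mkdir -p pics; python3 - <<'E'
from station import sensors, imaging
import cv2
print(sensors.state())
for n in("side","top"):
    c=imaging.camera(n); cv2.imwrite(f"pics/{n}0.png",c["image"][:,:,::-1]); print(n,c["camera_matrix"].tolist(),c["k1"],c["view"].tolist())
E
```

```text
{'clock': 0.0, 'qpos': array([ 1.09587764e+00,  2.21212058e-01,  1.52761065e+00, -2.97709262e-05,
        1.39471408e+00, -1.26139395e-01]), 'joint_vel': array([ 0.00117003,  0.00016067, -0.00111109, -0.00161908,  0.00072528,
       -0.00113578]), 'joint_torque': array([ 9.04475564e-04, -4.94599557e+01, -3.87394452e+01,  7.02564977e-02,
        5.66713989e-02, -1.06954019e-04]), 'tool_pos': array([0.2133489 , 0.5868087 , 0.22944621]), 'orientation': array([-3.14137714e+00,  1.93237895e-03,  1.22202249e+00]), 'contact_force': array([ 1.0812443 , -0.45493734, -0.15229362]), 'torque': array([ 0.01629984, -0.0680697 , -0.0074213 ]), 'finger_gap': 0.9980466611165874}
side [[414.3458570268546, 0.0, 256.4255757840856], [0.0, 414.3458570268546, 188.49202497689325], [0.0, 0.0, 1.0]] -0.0709518686135158 [[-0.9750230928990181, -0.2220788385835256, 0.0033102518069027084, 0.5794444569697829], [-0.1155516104571254, 0.49448113016026457, -0.8614732945577547, 0.12733299976267218], [0.1896781316715173, -0.8403388610369155, -0.5077920883558373, 0.8100696341874825], [0.0, 0.0, 0.0, 1.0]]
top [[476.7079765955955, 0.0, 259.00060915457107], [0.0, 476.7079765955955, 182.14501920862438], [0.0, 0.0, 1.0]] -0.18848772285469406 [[0.008716484386140436, -0.9994772332765597, -0.03113331112778468, 0.06903853496047328], [-0.9828532740255992, -0.0028285275555606135, -0.1843676792960944, 0.6109574737156038], [0.18418323658005978, 0.032206514771094166, -0.982364125856188, 0.9932629714188308], [0.0, 0.0, 0.0, 1.0]]
```

```bash
ls . pics
```

```text
.:
pics

pics:
side0.png
top0.png
```

View pics/side0.png

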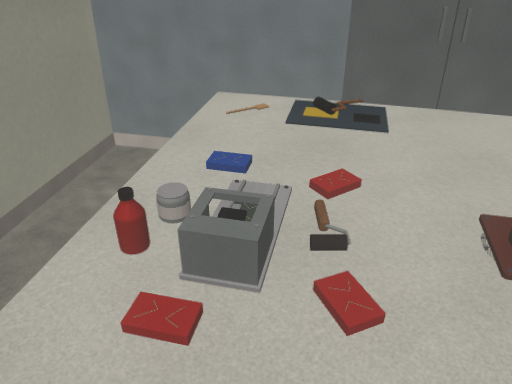

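View pics/top0.png

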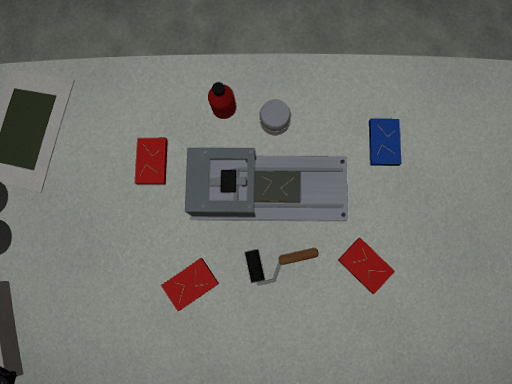

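The top view shows the jig at about (268,187), with its push direction towards the left of the image. The guard is at (221,181) and the paddle at (229,181).

Things that could be taken for the block, by top-view pixel:
- the dark block in the channel at (278,186)
- the blue block at (385,142)
- red blocks at (152,161), (190,284) and (366,265)

I choose the dark one in the channel. The bystanders are the bottle at (222,102), the tin at (275,115) and the brayer at (280,262). A close crop will check the choice.

```bash
python3 - <<'E'
import cv2
i=cv2.imread("pics/top0.png")[135:235,175:360]; cv2.imwrite("pics/ct.png",cv2.resize(i,None,fx=4.3,fy=4.3,interpolation=cv2.INTER_CUBIC))
i=cv2.imread("pics/side0.png")[170:290,170:310]; cv2.imwrite("pics/cs.png",cv2.resize(i,None,fx=5,fy=5,interpolation=cv2.INTER_CUBIC))
E
```

```text
(no output)
```

View pics/ct.png

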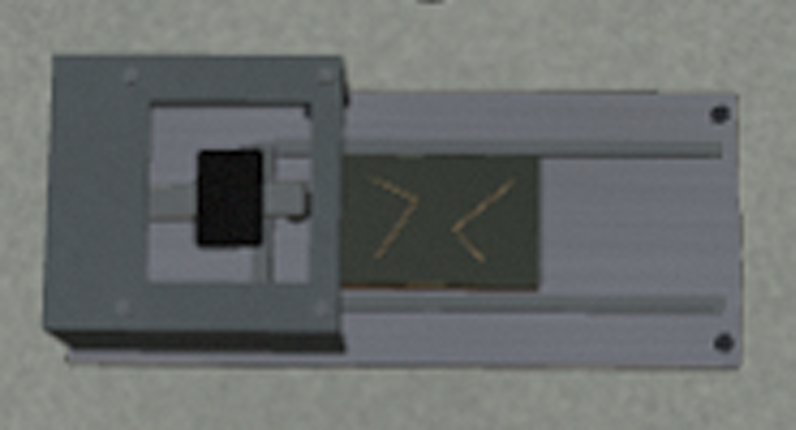

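View pics/cs.png

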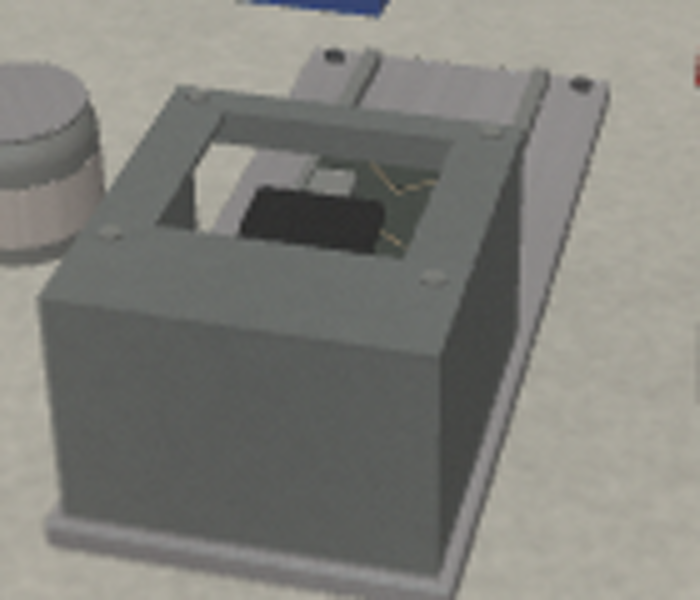

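The crop shows a dark lino block with V marks in the channel, under the guard's edge. That matches the description. Next I fit the jig pose.

```bash
cat > h.py <<'E'
import numpy as np, cv2
K={'side':(414.34586,256.42558,188.49202,-0.0709519,np.array([[-0.9750230928990181,-0.2220788385835256,0.0033102518069027084,0.5794444569697829],[-0.1155516104571254,0.49448113016026457,-0.8614732945577547,0.12733299976267218],[0.1896781316715173,-0.8403388610369155,-0.5077920883558373,0.8100696341874825]])),
'top':(476.70798,259.00061,182.14502,-0.188487723,np.array([[0.008716484386140436,-0.9994772332765597,-0.03113331112778468,0.06903853496047328],[-0.9828532740255992,-0.0028285275555606135,-0.1843676792960944,0.6109574737156038],[0.18418323658005978,0.032206514771094166,-0.982364125856188,0.9932629714188308]]))}
def proj(n,P):
    f,cx,cy,k,V=K[n]; c=np.c_[P,np.ones(len(P))]@V.T; s=c[:,:2]/c[:,2:]; s=s*(1+k*(s**2).sum(1,keepdims=True)); return s*f+[cx,cy]
def unproj(n,px,z):
    f,cx,cy,k,V=K[n]; u=cv2.undistortPoints(np.array(px,float).reshape(-1,1,2),np.array([[f,0,cx],[0,f,cy],[0,0,1]]),np.array([k,0,0,0,0])).reshape(-1,2)
    d=np.c_[u,np.ones(len(u))]@V[:,:3]; o=-V[:,:3].T@V[:,3]
    return o+d*((z-o[2])/d[:,2])[:,None]
def T(p,P):
    x,y,a=p;P=np.array(P,float)/1000;c,s=np.cos(a),np.sin(a)
    return np.c_[x+c*P[:,0]-s*P[:,1],y+s*P[:,0]+c*P[:,1],P[:,2]]
def inv(p,W):
    x,y,a=p;c,s=np.cos(a),np.sin(a);d=np.atleast_2d(W)[:,:2]-[x,y]; return np.c_[c*d[:,0]+s*d[:,1],-s*d[:,0]+c*d[:,1]]*1000
E
cat > fit.py <<'E'
from h import *
from scipy.optimize import least_squares
tp=[(-210,75,12,741,362),(-210,-75,12,738,93),(0,-69,109,343,57),(0,69,109,341,331),(145,-69,109,52,57),(145,69,109,44,330),(15,-45,109,310,104),(15,45,109,310,283),(95,-45,109,150,102),(95,45,109,147,282)]
sd=[(0,-69,109,178,88),(0,69,109,525,132),(145,-69,109,40,298),(145,69,109,440,355),(-210,75,12,610,85)]
tp,sd=np.array(tp,float),np.array(sd,float)
tq=(tp[:,3:]+.5)/4.3-.5+[175,135]; sq=(sd[:,3:]+.5)/5-.5+[170,170]
for nm,w in(("both",(1,1)),("top",(1,0)),("side",(0,1))):
    r=least_squares(lambda p:np.r_[w[0]*(proj('top',T(p,tp[:,:3]))-tq).ravel(),w[1]*(proj('side',T(p,sd[:,:3]))-sq).ravel()],[.6,.05,1.57],x_scale=[.01,.01,.01]);print(nm,r.x,np.round(r.fun.reshape(-1,2),1).tolist())
    if nm=="both":p=r.x
b=[(540,157),(540,286)]
print("block rear",inv(p,unproj('top',(np.array(b)+.5)/4.3-.5+[175,135],.034)))
b=[(198,150),(263,150),(262,246),(196,246)]
print("paddle",inv(p,unproj('top',(np.array(b)+.5)/4.3-.5+[175,135],.094)))
print("tin top",inv(p,unproj('top',[(275,113)],.065)),"bottle",inv(p,unproj('top',[(218,90)],.13)),"brayer",inv(p,unproj('top',[(318,252),(280,260)],.02)))
E
python3 fit.py
```

```text
both [0.60814197 0.08228957 1.57134635] [[0.5, 0.7], [-0.5, -0.9], [-0.4, -0.9], [-0.6, -0.2], [-0.2, -0.8], [-0.7, -0.4], [0.1, -0.9], [-0.5, -0.5], [-0.2, -0.4], [-0.7, -0.4], [1.0, -0.8], [0.7, -1.3], [0.8, -0.4], [1.1, -0.2], [0.8, -1.3]]
top [0.60719425 0.08152427 1.57385216] [[0.9, 0.9], [-0.2, -0.7], [-0.2, -0.5], [-0.2, 0.3], [0.1, -0.2], [-0.3, 0.3], [0.4, -0.4], [-0.1, -0.0], [0.0, 0.1], [-0.3, 0.1], [0.0, -0.0], [0.0, -0.0], [0.0, -0.0], [0.0, -0.0], [0.0, -0.0]]
side [0.6091412  0.08477725 1.57084467] [[-0.0, 0.0], [-0.0, -0.0], [-0.0, -0.0], [-0.0, -0.0], [-0.0, -0.0], [-0.0, -0.0], [-0.0, -0.0], [-0.0, -0.0], [-0.0, -0.0], [-0.0, -0.0], [0.1, -0.2], [-0.1, -0.7], [-0.4, 0.4], [0.2, 0.6], [0.3, -0.8]]
block rear [[-101.9884313   -32.46521002]
 [-101.47475342   36.11152575]]
paddle [[ 71.7051542  -23.0606948 ]
 [ 39.14366179 -23.08697837]
 [ 38.8032535   25.40935329]
 [ 71.57507099  25.52364093]]
tin top [[ -44.78172269 -160.03709605]] bottle [[  77.94078886 -190.57436961]] brayer [[-141.47960577  148.79069022]
 [ -56.68221858  166.77260044]]
```

Jig is at about (0.608, 0.082) with yaw 1.572. The block's rear face is at jig x = -102, so it is about 32 mm short of home. I travel high first.

```bash
python3 -m crank '[-2.5,3.1,0,0,0,0,0.3,-2.5,3.1,0,0,0,0,0.3,-2.5,3.1,0,0,0,0,0.3,-2.5,3.1,0,0,0,0,0.3,-2.5,3.1,0,0,0,0,0.3,-2.5,3.1,0,0,0,0,0.3,-2.5,3.1,0,0,0,0,0.3,-2.5,3.1,0,0,0,0,0.3,-2.5,3.1,0,0,0,0,0.3,-2.5,3.1,0,0,0,0,0.3,-2.5,3.1,0,0,0,0,0.3,-2.5,3.1,0,0,0,0,0.3,-2.5,3.1,0,0,0,0,0.3,-2.5,3.1,0,0,0,0,0.3,-2.5,3.1,0,0,0,0,0.3,-2.5,3.1,0,0,0,0,0.3,-2.5,3.1,0,0,0,0,0.3,-2.5,3.1,0,0,0,0,0.3]' 20
```

```text
clock: 1.6
tool_pos: [0.5919, -0.0488, 0.2207]
orientation: [-3.133, 0.007, 1.236]
contact_force: [1.5, 0.7, 0.7]
finger_gap: 0.301
```

```bash
python3 -m crank '[0,0,0,0,0,7.1,0.3,0,0,0,0,0,7.1,0.3,0,0,0,0,0,7.1,0.3,0,0,0,0,0,7.1,0.3,0,0,0,0,0,7.1,0.3,0,0,0,0,0,7.1,0.3,0,0,0,0,0,7.1,0.3,0,0,0,0,0,7.1,0.3,0,0,0,0,0,7.1,0.3,0,0,0,0,0,7.1,0.3,0,0,0,0,0,0,0.3,0,0,0,0,0,0,0.3]'
```

```text
clock: 2.6
tool_pos: [0.5912, -0.0603, 0.2113]
orientation: [3.138, 0.023, -0.021]
contact_force: [0.9, -0.2, -0.4]
finger_gap: 0.3
```

```bash
python3 -m crank '[1.7,0.4,0,0,1.3,-1.2,0.3,0,0,3.3,0,0,0,0.3,0,0,3.3,0,0,0,0.3,0,0,3.3,0,0,0,0.3,0,0,0,0,0,0,0.3,0,0,0,0,0,0,0.3]'
python3 - <<'E'
from station import imaging
import cv2
for n in("side","top"): cv2.imwrite(f"pics/{n}1.png",imaging.camera(n)["image"][:,:,::-1])
a=cv2.imread("pics/top1.png")[100:260,170:380];b=cv2.imread("pics/side1.png")[130:290,160:370]
cv2.imwrite("pics/m1.png",cv2.resize(cv2.vconcat([a,b]),None,fx=1.85,fy=1.85))
E
```

```text
clock: 3.1
tool_pos: [0.6108, -0.0656, 0.1114]
orientation: [3.136, -0.005, 0.024]
contact_force: [0.4, 0.7, 0.9]
finger_gap: 0.301
```

View pics/m1.png

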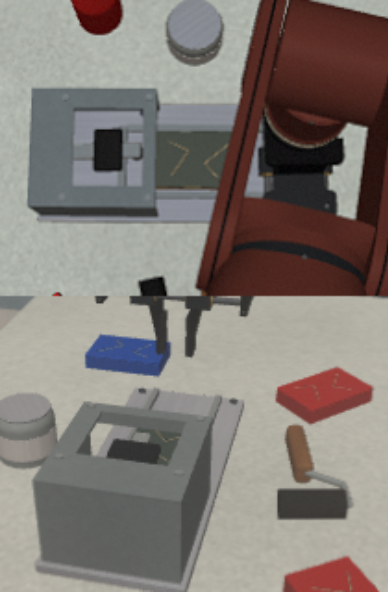

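The gripper is hovering over the rear of the channel with its fingers straddling the centreline (side crop, tips at (162,352) and (190,355)). I lower it behind the block.

```bash
python3 -m crank '[-0.2,0,2.5,0,0,1.3,0.3,0,0,2.5,0,0,0,0.3,0,0,1.5,0,0,0,0.3,0,0,0,0,0,0,0.3,0,0,0,0,0,0,0.3]'
```

```text
clock: 3.62
tool_pos: [0.6188, -0.068, 0.0595]
orientation: [3.132, -0.026, 0.004]
contact_force: [0.6, 0.3, 0.6]
finger_gap: 0.303
```

```bash
python3 -m crank '[-0.6,0,1.2,0,-1.2,0,0.3,-0.5,0,1.0,0,0,0,0.3,0,0,0.6,0,0,0,0.3,0,0,0,0,0,0,0.3,0,0,0,0,0,0,0.3]'
```

```text
clock: 4.03
tool_pos: [0.6119, -0.0693, 0.0361]
orientation: [3.129, -0.013, 0.005]
contact_force: [0.5, 0.3, -0.4]
finger_gap: 0.297
```

```bash
python3 -m crank '[-0.3,-0.7,0.5,0,-0.7,0,0.3,0,-0.8,0,0,0,0,0.3,0,-0.8,0,0,0,0,0.3,0,-0.8,0,0,0,0,0.3,0,0,0,0,0,0,0.3]'
```

```text
clock: 4.45
tool_pos: [0.6088, -0.0352, 0.0308]
orientation: [3.129, -0.0, 0.004]
contact_force: [0.2, -0.2, 0.2]
finger_gap: 0.299
```

```bash
python3 -m crank '[0,-0.5,0,0,0,0,0.3,0,-0.5,0,0,0,0,0.3,0,-0.5,0,0,0,0,0.3,0,-0.5,0,0,0,0,0.3,0,-0.5,0,0,0,0,0.3,0,-0.5,0,0,0,0,0.3]'
```

```text
clock: 4.95
tool_pos: [0.6092, -0.0023, 0.031]
orientation: [3.128, -0.001, 0.005]
contact_force: [-0.6, -0.2, 0.2]
finger_gap: 0.298
```

```bash
python3 -m crank '[0,-0.3,0,0,0,0,0.3,0,-0.3,0,0,0,0,0.3]'; python3 -m crank '[0,-0.3,0,0,0,0,0.3,0,-0.3,0,0,0,0,0.3]'
```

```text
clock: 5.12
tool_pos: [0.6089, 0.0022, 0.0311]
orientation: [3.124, -0.0, 0.007]
contact_force: [-3.6, -20.9, 1.1]
finger_gap: 0.295
clock: 5.28
tool_pos: [0.6086, 0.0021, 0.0313]
orientation: [3.113, 0.001, 0.007]
contact_force: [-0.7, -11.8, 0.4]
finger_gap: 0.301
```

The force rose to 21 N at TCP y = 0.002, where I predicted home. I back off, rise and look.

```bash
python3 -m crank '[0,-0.2,0,0,0,0,0.3,0,0,0,0,0,0,0.3,0,0.8,0,0,0,0,0.3,0,1.5,0,0,0,0,0.3,0,1.5,0,0,0,0,0.3,0,0,-3,0,0,0,0.3,0,0,-3,0,0,0,0,0,0,-3,0,0,0,0,0,0,-3,0,0,0,0,0,0,-3,0,0,0,0,0,0,-2,0,0,0,0,0,0,0,0,0,0,0]'
cat > look.py <<'E'
import sys
from station import imaging
import cv2
k=sys.argv[1]
for n in("side","top"): cv2.imwrite(f"pics/{n}{k}.png",imaging.camera(n)["image"][:,:,::-1])
a=cv2.imread(f"pics/top{k}.png")[130:240,170:320];b=cv2.imread(f"pics/side{k}.png")[150:260,160:310]
cv2.imwrite(f"pics/m{k}.png",cv2.resize(cv2.hconcat([a,b]),None,fx=2.6,fy=2.6,interpolation=cv2.INTER_CUBIC))
E
python3 look.py 2
```

```text
clock: 6.28
tool_pos: [0.6064, -0.0403, 0.2068]
orientation: [3.113, 0.008, 0.004]
contact_force: [0.4, -0.1, 0.6]
finger_gap: 0.016
```

View pics/m2.png

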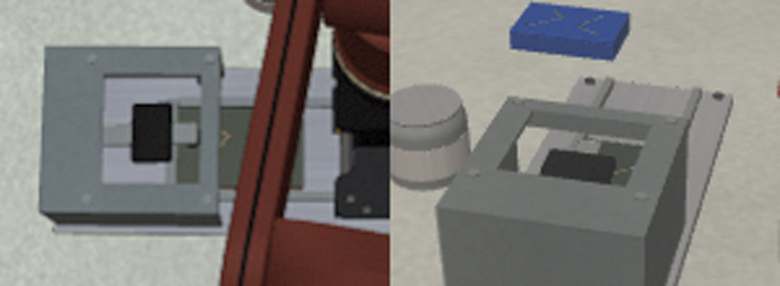

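The block's front now shows through the window at the stop (crop (178,145)) and its rear face is at (302,150). I convert these to jig x.

```bash
python3 - <<'E'
from h import *
p=[.608,.082,1.572]
f=lambda u,v:(170+(u+.5)/2.6-.5,130+(v+.5)/2.6-.5)
print(inv(p,unproj('top',[f(302,150),f(177,150)],.034)))
q=T(p,[(55,0,109),(55,0,94)]);print(q)
E
```

```text
[[-69.12117217   4.87058621]
 [ 39.19242715   5.08754399]]
[[0.6079338  0.13699996 0.109     ]
 [0.6079338  0.13699996 0.094     ]]
```

The rear is at -69 and the front at 39, so the block is home. Next I go over the window.

```bash
python3 -m crank '[0,-3.5,0,0.8,0,0,0,0,-3.5,0,0.8,0,0,0,0,-3.5,0,0,0,0,0,0,-3.5,0,0,0,0,0,0,-2.5,0,0,0,0,0,0,-0.7,0,0,0,0,0,0,0,0,0,0,0,0,0,0,0,0,0,0,0]'
```

```text
clock: 7.05
tool_pos: [0.5952, 0.1334, 0.181]
orientation: [3.141, 0.04, -0.002]
contact_force: [1.0, -0.4, -0.4]
finger_gap: 0.007
```

```bash
python3 -m crank '[0.8,-0.2,0,0,1.2,0,0,0.4,-0.1,0,0,0.9,0,0,0,0,0,0,0,0,0,0,0,0,0,0,0,0]'; python3 look.py 3
```

```text
clock: 7.38
tool_pos: [0.6078, 0.1316, 0.1775]
orientation: [3.14, 0.004, -0.006]
contact_force: [-0.9, -0.4, -1.0]
finger_gap: 0.005
```

View pics/side3.png

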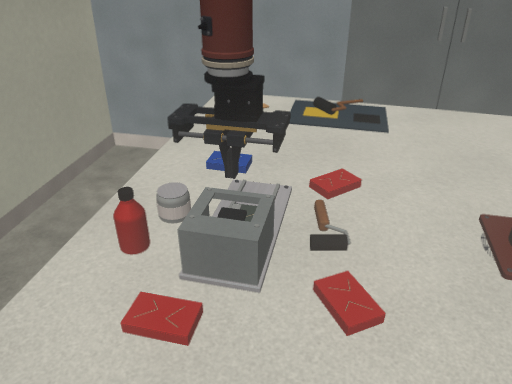

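The closed fingers hang above the window, tip at about (231,172) in the side view. I descend in stages.

```bash
python3 -c "
from h import *
print(proj('side',np.array([[.6078,.1316,.1695]])))"; python3 -m crank '[0,-0.5,1.5,0,0,0,0,0,-0.1,1.5,0,0,0,0,0,0,1.0,0,0,0,0,0,0,0,0,0,0,0,0,0,0,0,0,0,0]'
```

```text
[[232.64274533 174.93750503]]
clock: 7.9
tool_pos: [0.6097, 0.136, 0.1391]
orientation: [3.14, -0.001, -0.009]
contact_force: [0.1, 0.0, 0.9]
finger_gap: 0.004
```

```bash
python3 -m crank '[-0.1,-0.1,1.2,0,0,0,0,0,0,0.9,0,0,0,0,0,0,0,0,0,0,0,0,0,0,0,0,0,0]'; python3 look.py 4
```

```text
clock: 8.23
tool_pos: [0.6095, 0.1367, 0.1178]
orientation: [3.14, -0.003, -0.009]
contact_force: [0.9, 0.5, 0.1]
finger_gap: 0.003
```

View pics/m4.png

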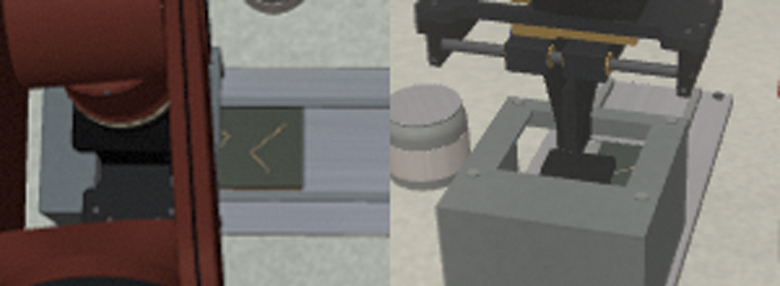

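The tip is entering the window, centred above the paddle (side crop about (578,148)). Now I press.

```bash
python3 -m crank '[0,0,0.7,0,0,0,0,0,0,0.7,0,0,0,0,0,0,0.5,0,0,0,0]'; python3 -m crank '[0,0,0.4,0,0,0,0,0,0,0.4,0,0,0,0]'
```

```text
clock: 8.58
tool_pos: [0.6117, 0.1367, 0.1006]
orientation: [3.14, -0.008, -0.009]
contact_force: [-1.1, -3.1, 5.9]
finger_gap: 0.005
clock: 8.75
tool_pos: [0.6119, 0.1356, 0.0927]
orientation: [3.138, -0.008, -0.009]
contact_force: [-2.0, -2.9, 5.1]
finger_gap: 0.001
```

```bash
python3 -m crank '[-0.2,0,0.4,0,0,0,0,0,0,0.4,0,0,0,0]'; python3 -m crank '[-0.1,0,0.4,0,0,0,0,0,0,0.4,0,0,0,0]'
```

```text
clock: 8.92
tool_pos: [0.6121, 0.1349, 0.0861]
orientation: [3.137, -0.013, -0.009]
contact_force: [-4.7, -0.9, 6.2]
finger_gap: 0.004
clock: 9.08
tool_pos: [0.6124, 0.1348, 0.0819]
orientation: [3.137, -0.014, -0.009]
contact_force: [-20.6, -2.8, 43.3]
finger_gap: 0.004
```

The force jumped to 43 N at TCP z = 0.082, as predicted for foot contact. I hold briefly, then withdraw.

```bash
python3 -m crank '[0,0,0.2,0,0,0,0,0,0,0.2,0,0,0,0,0,0,0.2,0,0,0,0,0,0,0.1,0,0,0,0]'
```

```text
clock: 9.42
tool_pos: [0.6122, 0.1347, 0.0827]
orientation: [3.137, -0.013, -0.008]
contact_force: [-4.0, -1.3, 6.0]
finger_gap: 0.002
```

```bash
python3 -m crank '[0,0,-1,0,0,0,0,0,0,-1,0,0,0,0,0,0,-1.5,0,0,0,0,0,0,-2,0,0,0,0]'
```

```text
clock: 9.75
tool_pos: [0.6081, 0.1349, 0.135]
orientation: [3.136, -0.004, -0.008]
contact_force: [-0.7, -0.1, 0.0]
finger_gap: 0.004
```

```bash
python3 -m crank '[0,0,-3,0,0,0,0,0,0,-3,0,0,0,0,0,0,-3,0,0,0,0,0,0,-3,0,0,0,0,0,3.5,0,0,0,0,0,0,3.5,0,0,0,0,0,0,3.5,0,0,0,0,0,0,3.5,0,0,0,0,0,0,3.5,0,0,0,0,0,0,3.5,0,0,0,0,0,0,3.5,0,0,0,0,0,0,3.5,0,0,0,0,0,0,3.5,0,0,0,0,0,0,0,0,0,0,0,0,0,0,0,0,0,0,0]'; python3 look.py 5
```

```text
clock: 11.0
tool_pos: [0.6095, -0.1907, 0.2787]
orientation: [3.136, -0.027, -0.002]
contact_force: [0.1, 0.4, 0.2]
finger_gap: 0.005
```

View pics/m5.png

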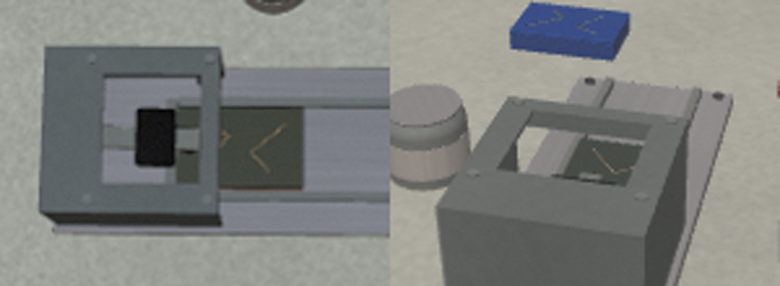

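View pics/side5.png

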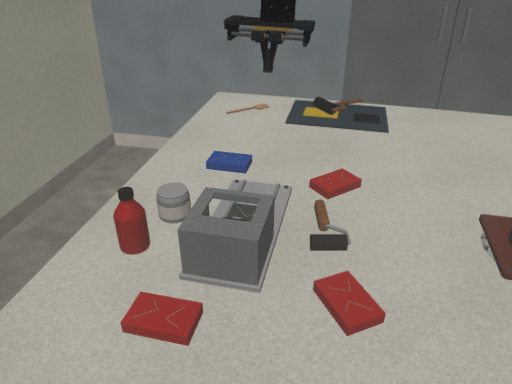

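The block is still home (rear edge at crop (302,150), as before). The paddle has dropped out of sight behind the guard's top edge in the side view. A quick bystander difference check, then I hand in.

```bash
python3 - <<'E'
import cv2
from station import robot,sensors
a=cv2.imread("pics/side0.png");b=cv2.imread("pics/side5.png")
for n,(x0,x1,y0,y1) in dict(bottle=(112,155,185,255),tin=(152,196,180,225),brayer=(305,352,195,255)).items(): print(n,cv2.absdiff(a,b)[y0:y1,x0:x1].mean())
s=sensors.state();print(s["contact_force"],s["clock"])
print(robot.job_done())
E
```

```text
bottle 0.9726467331118493
tin 0.8058922558922559
brayer 0.8983451536643026
[0.55546637 0.17425885 0.42113713] 11.1
the job is handed in; nothing more can be done
None
```

I pushed the block home, pressed the paddle down through the window and withdrew. The job was handed in at 11.1 s of the 43 s allowed; no verdict is reported.

- **Block:** I pushed its rear face with the partly open fingers until about 21 N built up at the predicted home position. The pictures put its rear face at jig x of about -69 mm and its front at about 39 mm (home is -70 and 40). The picture after the press shows it in the same place.
- **Lever:** I pressed with closed fingers. The force rose from about 6 N to 43 N with the tip 74 mm above the table, which is the height given for the foot on the block. In the last side view the paddle had dropped out of sight.
- **Bystanders and guard:** The tin, bottle and roller look unchanged between the first and last side pictures. I saw no sign of contact with the guard, and the robot was clear of everything at hand-in.
- **Not directly confirmed:** I could not measure the lever angle. That it is between 0.27 and 0.32 rad is inferred from the tip height and force. After the 43 N peak the force fell to about 6 N during the hold, with the tip at about 75 mm.

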